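Drop the push-to-open flap of the spice cupboard

TASK

The salt and pepper mills are behind the left-hand drop-down flap of the small wooden spice cupboard, which has no handle but a push-to-open catch, and the sugar pot stands where that flap comes down. With the fingertips only, gripping and lifting nothing, slide the sugar pot along the worktop until it is clear of the flap's path, press the flap in near its top edge so that the catch lets go and the flap springs ajar by itself, and then lower it from behind its top edge until it lies fully open. Leave the right-hand flap shut and everything else where it stands.

Things in the scene. Friction and masses are not known exactly. Their poses are not given: they have to be found in the camera images.
- cupboard: Small wooden spice cupboard, 320 mm wide (its y), 90 mm deep (its x), 172 mm high, fixed. Origin: middle of the carcass's front edge, on the worktop; x points into the cupboard, away from the robot, y to its left, z up. Two equal flaps without handles stand side by side over its front. Its top is bare but for a small shell on the right half.
- left_flap (a joint): Left flap's angle in rad: 0 shut, 0.3 ajar, 1.55 flat open; negative pressed in (-0.05 at most, 7.5 mm at the top). Pressed in 5 mm or more at the top (6 to 8 N there), the catch lets go, and the flap springs ajar to about 0.3 as the finger is taken back. The damped friction hinge holds it there; 1 to 4 N near the edge move it on, and past 0.8 it may sink slowly by itself.
- left_flap_hinge (a point): Middle of the left flap's hinge line (along the cupboard's y at x -8, y +80, z 14 mm), fixed. The flap is 155 mm wide (cupboard y 2.5 to 157.5), 12 mm thick. Shut, it stands upright, inner face at x -8, outer face at x -20, top at z 168 mm. It drops towards the robot until it lies flat just over the worktop, reaching x -162 mm. The right flap is the same at y -80 mm.
- left_flap_face (a point): A good place to press: on the outer face of the left flap, half-way along its width, 135 mm up from the hinge line and 19 mm below its top edge. Moves with the flap.
- left_flap_edge (a point): Middle of the left flap's top edge, on its inner face, 154 mm from the hinge line; moves with the flap. When ajar, the gap between it and the cupboard's front is about 50 mm here, open from above. The catch's parts are behind the flap's left third, so go in at the middle.
- right_flap (a joint): Angle of the right flap, as for the left; it stays shut (0).
- sugar_pot_mid (a point): Centre (44 mm up) of the white lidded sugar pot, about 77 mm across and 88 mm high with its knob, 0.2 to 0.35 kg; it stands upright on the worktop in front of the left flap. It is clear of the flap when its side is past the flap's left or right edge (or past the flap's reach in front).
- teaspoon: Steel teaspoon, 130 mm long, 11 mm high, flat on the worktop before the right-hand part of the cupboard. A bystander.
- mug: White mug with stripes, 87 x 124 x 103 mm, to the right of the cupboard; origin at the middle of its underside. A bystander.
- canister: Lidded green canister, 102 mm across, 140 mm high, at the right; origin at the middle of its underside. A bystander.
- honey_jar: Honey jar, 60 mm across, 99 mm high, behind and left of the cupboard. A bystander.
- soap_bottle: Dish soap bottle, 40 x 65 x 166 mm, left of the cupboard by the tap. A bystander.
There are look-alikes about, which are no part of the job. Of the things that look like the part that bears sugar_pot_mid, the largest one is meant.

How it is judged:
On the way, in this order (a step that is already met when the one before it is completed fails the run):
1. the sugar pot has been slid clear of the left flap's path, the flap still shut (value of joint left_flap below 0.05 rad and (y of sugar_pot_mid in the frame of cupboard above 0.196 m or y of sugar_pot_mid in the frame of cupboard below -0.036 m or x of sugar_pot_mid in the frame of cupboard below -0.2 m)), for 0.2 s.
2. the left flap has been pressed and has sprung ajar, not touched (value of joint left_flap between 0.2 and 0.6 rad and contact force between each of the arm, the fingers and left_flap below 0.2 N), for 0.2 s.
At the end, for the whole second after the job is handed in: The left flap lies open (joint over 1.4 rad), the right flap is shut (under 0.05 rad), and the sugar pot stands upright and still on the worktop, its side past the flap's edge (centre more than 38 mm beyond it) (value of joint left_flap above 1.4 rad and value of joint right_flap below 0.05 rad and angle between sugar_pot_mid's own z axis and vertical below 0.1 rad and linear speed of sugar_pot below 0.02 m/s and height (world z) of sugar_pot_mid between 0.035 and 0.053 m and (y of sugar_pot_mid in the frame of cupboard above 0.196 m or y of sugar_pot_mid in the frame of cupboard below -0.036 m or x of sugar_pot_mid in the frame of cupboard below -0.2 m)); the robot touches nothing.
It fails at once if the sugar pot is lifted (over 12 mm) or tipped (over 0.35 rad) (height (world z) of sugar_pot_mid above 0.056 m or angle between sugar_pot_mid's own z axis and vertical above 0.35 rad).
It fails at once if the opening flap strikes the sugar pot (value of joint left_flap above 0.08 rad and contact force between left_flap and sugar_pot above 0.5 N).
It fails at once if the right flap is opened (value of joint right_flap above 0.1 rad).
It fails at once if a bystander (teaspoon, mug, canister, honey jar, soap bottle) is moved by more than 30 mm (distance of any of teaspoon, mug, canister, honey_jar, soap_bottle from where it was at the start of the episode above 0.03 m).
It also fails if it takes over 67 s, if anything falls off the work surface, if the arm or the gripper's body presses on something with over 40 N, if the wrist force passes 120 N, or if a joint passes its speed limit or range.

ROBOT

A 6-joint arm with a two-finger parallel gripper is mounted at the origin on the work surface; the furniture and walls round the work are solid. World frame = base frame: x ahead of the robot, y to its left, z up, the work surface at z = 0. Lengths are in m, angles in rad, forces in N, time in s.
With the tool pointing down it reaches from about 0.275 to 0.825 m from the base axis. Payload 4.9 kg.
Tool frame: the origin (TCP) lies midway between the tips of the shut fingers; the grasp point (between the pads) lies 19 mm behind it (bot.grip_depth is the distance from the TCP to the grasp point, in m); y points along the fingers, x is the direction in which the jaws open and shut, and the axes are right-handed (so a half turn about y gives the same grasp; the last joint's range is limited). The gripper opens to 85 mm and grips with 20 to 120 N. Pads are 22 mm wide; open, the fingers measure 114 mm over their backs; the gripper's body (76 mm by 85 mm) begins 54 mm behind the grasp point. The pads swing forward as they close: fully open they stand 13 mm farther back than shut.
Start: joints at [-1.434, 0.326, -0.193, 1.052, 0, 1.437], TCP at [0.147, -0.53, 0.231] pointing down, gripper open.
Joint ranges: [-2.65, 2.65], [-0.97, 1.79], [-1.3, 1.35], [-1.93, 2.1], [-1.47, 1.37], [-3.14, 3.14]. Speed limits (rad/s): [2.57, 2.57, 3.14, 3.14, 3.14, 3.14].

INTERFACE

Orientations are given as a unit quaternion [w, x, y, z].
In Python, from cell import bot gives the robot as it stands. Calls block until the motion is done:
- bot.move_pose(position, orientation): joint-space move of the TCP to a pose.
- bot.move_linear(position, speed=0.15, rotation=None, until_force=None): straight line of the TCP; rotation=None keeps the orientation; speed is the mean speed in m/s. With until_force (N) it stops when the force on the tool has changed by that much, and returns True; else False.
- bot.goto_joints(angles): joint-space move.
- bot.set_gripper(opening, grasp_force=None): opening from 0.0 (shut) to 1.0 (fully open); grasp_force is the grip in N (None keeps the last); returns when the fingers have stopped.
- bot.wait(seconds).
- bot.solve_ik(position, orientation): joint angles nearest the present ones, or None.
- bot.camera(name): name is "side" or "top"; returns the picture (400x640x3 uint8, red, green, blue); there is no depth.
- bot.calibration(name): a dict with "mtx" (3x3 intrinsics, pixels), "extrinsics" (4x4, takes a point from world to camera coordinates). Camera axes: x right, y down, z forward; pixel columns grow to the right and rows downward; lengths in m; the calibration is good to about 2 mm. A picture is of the moment at which its call begins. calibration takes no time and is no camera call.
A pose or a line that the arm cannot do raises bot.PlanningError and nothing moves.
- bot.close_job(): hands the job in, once; it reports no verdict.
Trained networks look in the newest picture that a camera, given by its name, has taken for a name from the list of things; names that differ only in an ending like _2 or _b are one class to them, and where a whole thing is asked for, a point or a joint stands for the part that bears it (a point fixed in the world has none). Each returns a list of dicts, best first, with "confidence" (0 to 1); they miss things now and then, are a little off and sometimes report something else, mostly with a low value. They report only what shows in the picture. A call takes as long as a camera call. They do not tell look-alikes from the thing itself.
- bot.search_frame(camera, thing): "bbox" ([left, top, width, height] in pixels, round what is visible of it).
Readings, each from a call of its own:
- bot.read_clock(): time.
- bot.read_joint_positions(): joint angles.
- bot.read_joint_vel(): joint speeds.
- bot.read_joint_efforts(): joint torques, N m.
- bot.read_position(): TCP position.
- bot.read_tool_rot(): TCP orientation.
- bot.read_ft_force(): force on the tool from outside, world axes, zero at the start.
- bot.read_moment(): the same for the moment, N m.
- bot.read_gripper_width(): opening from 0.0 (shut) to 1.0 (fully open).
Only numpy, scipy, OpenCV 4.12 (cv2) and the standard library are available. Lean on these libraries where they do the work, as an engineer would, in place of code of your own. Each camera call takes 0.05 s, during which the arm holds its last target.

## Working session

There is one attempt and no reset: what is moved stays moved. The work goes in short steps, each a Python script; the robot and the scene stay as the last script left them, time stands still between calls to the robot, and variables do not carry over. Pictures are saved under pics/ and viewed, and the job is handed in when it is done.

```bash
mkdir -p pics; ls; python3 - <<'E'
from cell import bot
import cv2,numpy as np
for c in("side","top"):
    im=bot.camera(c); cv2.imwrite(f"pics/{c}0.png",im[:,:,::-1])
    k=bot.calibration(c); print(c,k["mtx"].round(1).tolist(),k["extrinsics"].round(3).tolist())
    for t in("cupboard","left_flap","sugar_pot_mid","teaspoon","mug","right_flap"):
        print(t,[(np.round(d["bbox"]).tolist(),round(d["confidence"],2)) for d in bot.search_frame(c,t)])
print(bot.read_clock(),bot.read_tool_rot())
E
```

```text
pics
side [[394.3, 0.0, 322.5], [0.0, 394.3, 199.7], [0.0, 0.0, 1.0]] [[0.072, -0.997, -0.002, -0.158], [-0.446, -0.03, -0.895, 0.34], [0.892, 0.066, -0.447, 0.756], [0.0, 0.0, 0.0, 1.0]]
cupboard []
left_flap [([266.0, 189.0, 32.0, 52.0], 0.81)]
sugar_pot_mid [([267.0, 226.0, 26.0, 37.0], 0.92), ([380.0, 237.0, 18.0, 25.0], 0.76)]
teaspoon []
mug [([420.0, 224.0, 36.0, 49.0], 0.61), ([453.0, 212.0, 47.0, 56.0], 0.53)]
right_flap [([296.0, 194.0, 54.0, 54.0], 0.77), ([264.0, 189.0, 34.0, 52.0], 0.57)]
top [[519.6, 0.0, 319.4], [0.0, 519.6, 199.1], [0.0, 0.0, 1.0]] [[-0.375, -0.927, -0.006, 0.103], [-0.881, 0.358, -0.309, 0.535], [0.289, -0.11, -0.951, 1.919], [0.0, 0.0, 0.0, 1.0]]
cupboard [([267.0, 182.0, 87.0, 52.0], 0.94)]
left_flap [([272.0, 216.0, 40.0, 13.0], 0.59)]
sugar_pot_mid [([224.0, 244.0, 12.0, 12.0], 0.66), ([296.0, 229.0, 22.0, 22.0], 0.55)]
teaspoon [([330.0, 224.0, 21.0, 24.0], 0.49)]
mug [([396.0, 191.0, 29.0, 25.0], 0.68)]
right_flap [([316.0, 210.0, 40.0, 15.0], 0.92)]
0.7 [-0.56289496  0.56293077 -0.42790414  0.42796758]
```

```bash
python3 - <<'E'
import cv2
a=cv2.imread("pics/side0.png");b=cv2.imread("pics/top0.png")
cv2.imwrite("pics/side0z.png",cv2.resize(a[150:300,220:520],(800,400),interpolation=cv2.INTER_CUBIC))
cv2.imwrite("pics/top0z.png",cv2.resize(b[150:290,210:450],(800,467),interpolation=cv2.INTER_CUBIC))
E
```

```text
(no output)
```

View pics/side0.png

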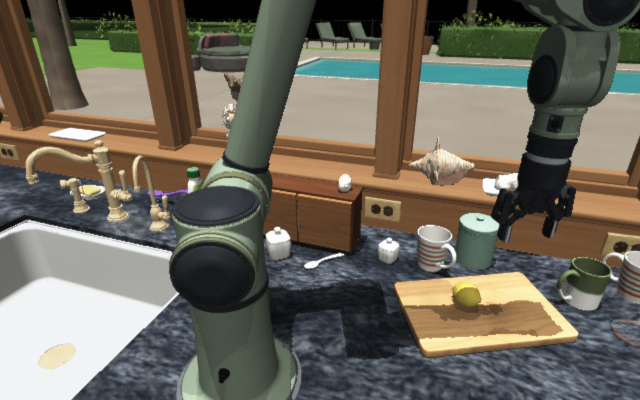

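View pics/top0.png

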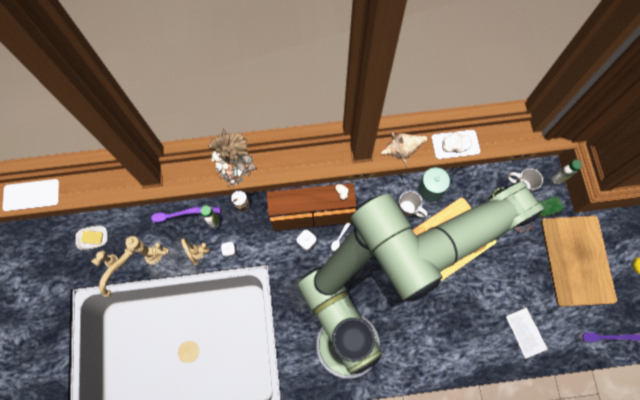

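```bash
echo
```

```text
(no output)
```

View pics/side0z.png

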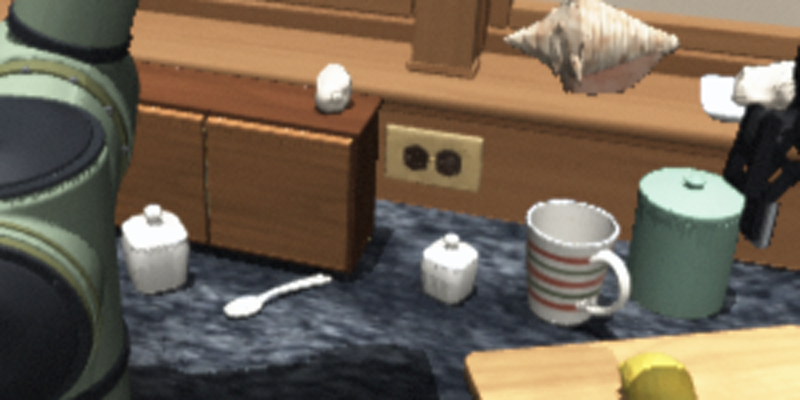

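View pics/top0z.png

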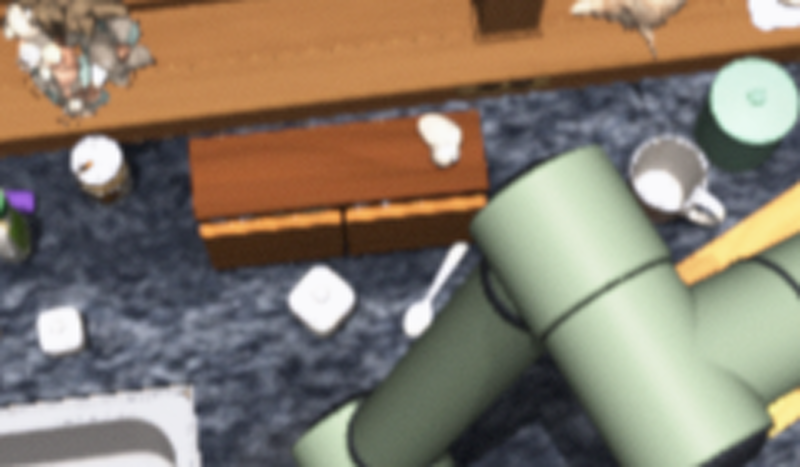

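Three white lidded pots: A top (306,240) / side (279,244), B top (228,249), and C side (389,250). A fits: it is the largest, 22 px against 12 px, and it stands in front of the left flap. Next I'll enlarge A and measure the cupboard.

```bash
cat > h.py <<'E'
from cell import bot
import cv2,numpy as np
def ray(c,px):
    k=bot.calibration(c);E=k["extrinsics"];R=E[:3,:3];t=E[:3,3]
    d=R.T@np.linalg.solve(k["mtx"],np.array([px[0],px[1],1.]));return -R.T@t,d
def onz(c,px,z):
    o,d=ray(c,px);return o+d*(z-o[2])/d[2]
def proj(c,p):
    k=bot.calibration(c);p=np.atleast_2d(p)
    q=(p@k["extrinsics"][:3,:3].T+k["extrinsics"][:3,3])@k["mtx"].T
    return q[:,:2]/q[:,2:]
E
python3 - <<'E'
from h import *
b=cv2.imread("pics/top0.png");a=cv2.imread("pics/side0.png")
cv2.imwrite("pics/topz2.png",cv2.resize(b[175:260,260:370],(770,595),interpolation=cv2.INTER_NEAREST))
cv2.imwrite("pics/sidez2.png",cv2.resize(a[170:270,260:370],(660,600),interpolation=cv2.INTER_NEAREST))
# top corners of carcass, z=.172 (full px)
for n,px in dict(bl=(267,192.6),br=(354,183.6),fl=(270,215.4),fr=(356,210)).items(): print(n,onz("top",px,.172).round(4))
print("pot",onz("top",(306,240),.06).round(4), "small B",onz("top",(228,249),.03).round(4))
E
```

```text
bl [0.6048 0.0746 0.172 ]
br [ 0.516  -0.2373  0.172 ]
fl [0.5182 0.0948 0.172 ]
fr [ 0.4191 -0.2037  0.172 ]
pot [4.096e-01 3.000e-04 6.000e-02] small B [0.4967 0.2901 0.03  ]
```

View pics/topz2.png

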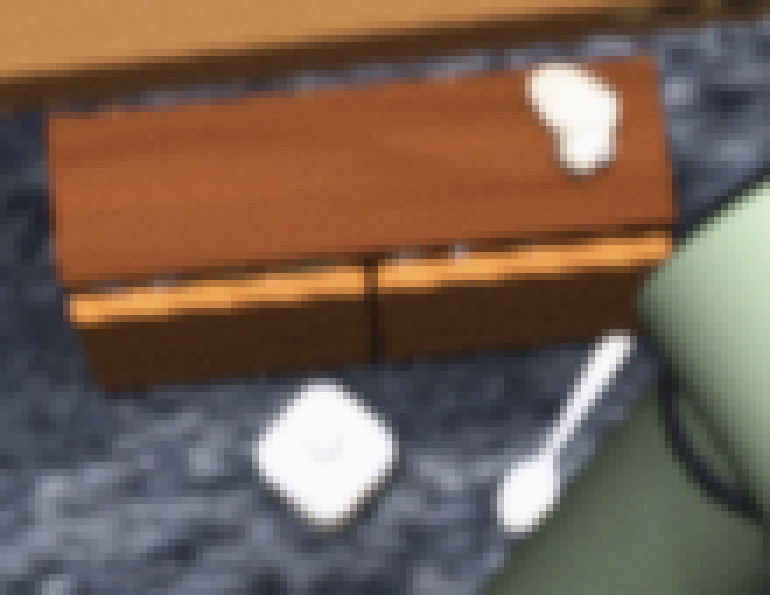

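View pics/sidez2.png

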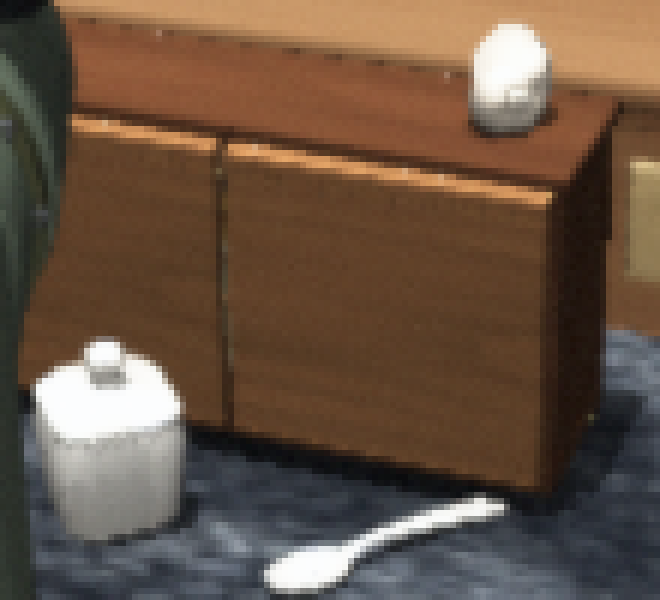

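```bash
cat > fit.py <<'E'
from h import *
from scipy.optimize import least_squares
T=[((48,118),(.09,.16,.172)),((655,55),(.09,-.16,.172)),((62,283),(0,.16,.172)),((677,220),(0,-.16,.172)),((74,325),(-.02,.1575,.168)),((370,295),(-.02,.0025,.168)),((671,257),(-.02,-.1575,.168))]
S=[((568,185),(0,-.16,.172)),((612,103),(.09,-.16,.172)),((553,205),(-.02,-.1575,.168)),((228,157),(-.02,-.0025,.168))]
tp=np.array([p for p,_ in T])/7+[259.5,174.5];sp=np.array([p for p,_ in S])/6+[259.5,169.5]
tw=np.array([p for _,p in T]);sw=np.array([p for _,p in S])
def W(q,p):
    c,s=np.cos(q[2]),np.sin(q[2]);p=np.atleast_2d(p)
    return np.c_[q[0]+c*p[:,0]-s*p[:,1],q[1]+s*p[:,0]+c*p[:,1],p[:,2]]
f=lambda q:np.r_[(proj("top",W(q,tw))-tp).ravel(),(proj("side",W(q,sw))-sp).ravel()]
r=least_squares(f,[.47,-.06,-.3],loss="soft_l1");print(r.x.tolist());print(f(r.x).reshape(-1,2).round(1).tolist())
o1,d1=ray("top",np.array([326,455])/7+[259.5,174.5]);o2,d2=ray("side",np.array([110,445])/6+[259.5,169.5])
s=np.linalg.lstsq(np.c_[d1,-d2],o2-o1,rcond=None)[0];a,b=o1+d1*s[0],o2+d2*s[1];print("pot",a,b)
ra=least_squares(lambda q:0*q,[0,0]) if 0 else None
q=r.x;c,sn=np.cos(q[2]),np.sin(q[2])
L=lambda p:np.array([c*(p[0]-q[0])+sn*(p[1]-q[1]),-sn*(p[0]-q[0])+c*(p[1]-q[1])])
print("pot in cupboard",L((a+b)/2))
for z in(.06,.07):
  for e in((323,380),(323,528),(254,450),(396,450)): print(z,L(onz("top",np.array(e)/7+[259.5,174.5],z)).round(3))
for e in ((520,520),(625,335),(555,455)): print("spoon",L(onz("top",np.array(e)/7+[259.5,174.5],.005)).round(3))
for e in ((267,575),(500,505)): print("spoon side",L(onz("side",np.array(e)/6+[259.5,169.5],.005)).round(3))
for n,e,z in (("B",(228,249),.03),("honey",(239.5,200),.1),("soap",(211,216),.12)): print(n,L(onz("top",e,z)).round(3))
E
python3 fit.py
```

```text
[0.47710921405958945, -0.056744794359079816, -0.273359227713871]
[[0.8, 0.6], [-0.1, 0.4], [0.8, 0.2], [-0.0, -0.2], [0.3, -0.3], [0.3, -0.6], [0.8, 0.1], [-0.6, -1.1], [0.6, -0.7], [-1.2, -0.0], [-1.2, -0.6]]
pot [ 0.41774469 -0.00233359  0.03282813] [ 0.41766887 -0.00207645  0.0327948 ]
pot in cupboard [-0.07192075  0.03647796]
0.06 [-0.036  0.034]
0.06 [-0.119  0.042]
0.06 [-0.071  0.075]
0.06 [-0.08  -0.002]
0.07 [-0.039  0.033]
0.07 [-0.121  0.042]
0.07 [-0.074  0.075]
0.07 [-0.082 -0.002]
spoon [-0.114 -0.067]
spoon [-0.015 -0.139]
spoon [-0.079 -0.091]
spoon side [-0.107 -0.057]
spoon side [-0.019 -0.14 ]
B [-0.075  0.339]
honey [0.095 0.273]
soap [0.037 0.381]
```

```bash
cat >> h.py <<'E'
from scipy.spatial.transform import Rotation as Ro
Q=np.array([0.47710921,-0.05674479,-0.27335923])
def W(p):
    c,s=np.cos(Q[2]),np.sin(Q[2]);return np.array([Q[0]+c*p[0]-s*p[1],Q[1]+s*p[0]+c*p[1],p[2]])
def L(p):
    c,s=np.cos(Q[2]),np.sin(Q[2]);a,b=p[0]-Q[0],p[1]-Q[1];return np.array([c*a+s*b,-s*a+c*b,p[2]])
def ori(a):  # tool x at angle a in cupboard frame, tool y down
    a+=Q[2];x=np.array([np.cos(a),np.sin(a),0]);y=np.array([0,0,-1.]);q=Ro.from_matrix(np.c_[x,y,np.cross(x,y)]).as_quat();return np.r_[q[3],q[:3]]
def st(): print("t",round(bot.read_clock(),2),"cup",L(bot.read_position()).round(4),"F",np.round(bot.read_ft_force(),1))
def snap(n,box=None,z=1):
    im=bot.camera(n.split("_")[0])[:,:,::-1]
    if box: im=cv2.resize(im[box[1]:box[3],box[0]:box[2]],None,fx=z,fy=z,interpolation=cv2.INTER_CUBIC)
    cv2.imwrite(f"pics/{n}.png",im)
E
python3 - <<'E'
from h import *
w=bot.read_tool_rot();print(Ro.from_quat(np.r_[w[1:],w[0]]).as_matrix().round(2))
for px in((266,268),(200,272)): print("rim",L(onz("top",px,.0)).round(3))
for a in(0,np.pi,np.pi/2,-np.pi/2):
    print(round(a,2),[None if (j:=bot.solve_ik(W(p),ori(a))) is None else np.round(j,2).tolist() for p in((-.08,-.032,.23),(-.08,-.032,.028),(-.10,.18,.028),(-.06,.08,.13),(-.12,.08,.017),(-.03,.08,.23))])
E
```

```text
[[ 0.27  0.    0.96]
 [-0.96 -0.    0.27]
 [ 0.   -1.    0.  ]]
rim [-0.159  0.202  0.   ]
rim [-0.146  0.457  0.   ]
0 [[-0.35, 0.04, -0.55, 0.98, 0.0, 1.49], [-0.35, 0.34, -0.83, 0.4, 0.0, 1.49], [0.16, 0.41, -0.69, 0.47, 0.0, 2.0], [-0.08, 0.23, -0.61, 0.73, 0.0, 1.76], [-0.05, 0.35, -0.86, 0.36, 0.0, 1.79], [-0.1, 0.18, -0.39, 1.0, 0.0, 1.75]]
3.14 [[-0.35, 0.04, -0.55, 0.98, 0.0, -1.65], [-0.35, 0.34, -0.83, 0.4, 0.0, -1.65], [0.16, 0.41, -0.69, 0.47, 0.0, -1.14], [-0.08, 0.23, -0.61, 0.73, 0.0, -1.38], [-0.05, 0.35, -0.86, 0.36, 0.0, -1.35], [-0.1, 0.18, -0.39, 1.0, 0.0, -1.39]]
1.57 [[-0.35, 0.04, -0.55, 0.98, 0.0, -0.08], [-0.35, 0.34, -0.83, 0.4, 0.0, -0.08], [0.16, 0.41, -0.69, 0.47, 0.0, 0.43], [-0.08, 0.23, -0.61, 0.73, 0.0, 0.19], [-0.05, 0.35, -0.86, 0.36, 0.0, 0.22], [-0.1, 0.18, -0.39, 1.0, 0.0, 0.18]]
-1.57 [[-0.35, 0.04, -0.55, 0.98, 0.0, 3.06], [-0.35, 0.34, -0.83, 0.4, 0.0, 3.06], [0.16, 0.41, -0.69, 0.47, 0.0, -2.71], [-0.08, 0.23, -0.61, 0.73, 0.0, -2.95], [-0.05, 0.35, -0.86, 0.36, 0.0, -2.92], [-0.1, 0.18, -0.39, 1.0, 0.0, -2.96]]
```

The enlarged crop confirms A: a single large pot in front of the left flap, with a corner pointing right. I'll straddle that corner with the fingers part open and push to the left.

```bash
python3 - <<'E'
from h import *
bot.move_pose(W((-.080,-.036,.23)),ori(0))
bot.set_gripper(.5)
st()
bot.move_linear(W((-.080,-.036,.06)),speed=.15)
snap("top_1",(250,170,410,290),5);snap("side_1",(220,150,420,280),4)
st()
E
```

```text
t 3.08 cup [-0.08   -0.0361  0.23  ] F [-0.4  0.2  0. ]
t 4.46 cup [-0.0832 -0.0357  0.0589] F [-5.5  1.7 -1.7]
```

View pics/top_1.png

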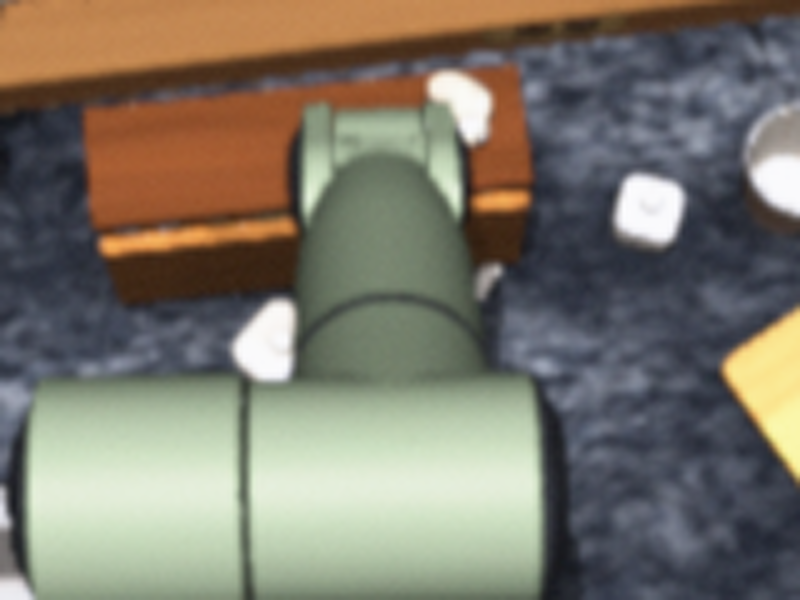

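View pics/side_1.png

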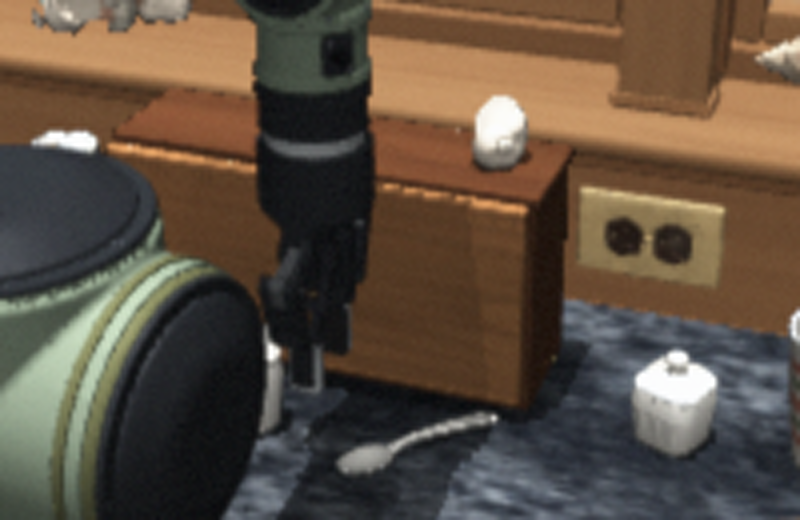

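The 5.5 N in −x means the gripper is rubbing on the cupboard front, so I'm backing off at once.

```bash
python3 - <<'E'
from h import *
bot.move_linear(W((-.105,-.036,.06)),speed=.1)
st(); snap("side_2",(220,150,420,280),4)
E
```

```text
t 4.86 cup [-0.1042 -0.0361  0.0603] F [ 1.7 -1.1 -0.1]
```

View pics/side_2.png

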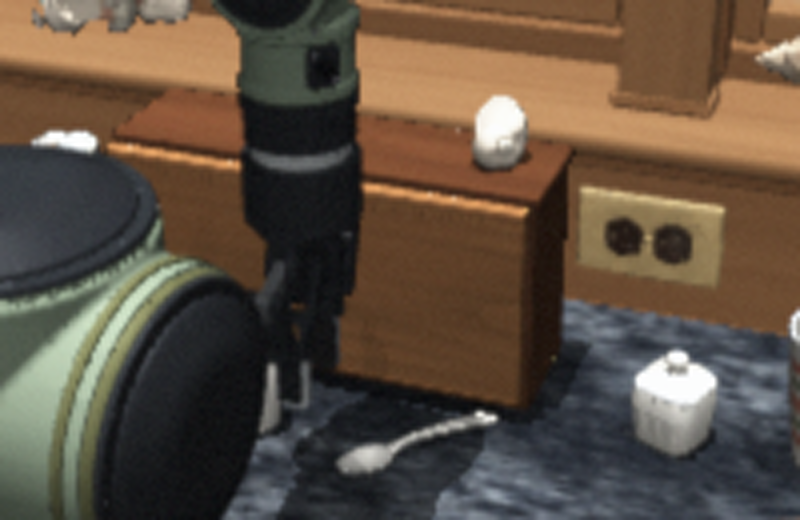

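```bash
cat >> h.py <<'E'
def qtilt(t): # jaws along cupboard x, wrist leaning to the robot by t
    x=np.array([np.cos(t),0,np.sin(t)]);y=np.array([np.sin(t),0,-np.cos(t)])
    q=(Ro.from_euler("z",Q[2])*Ro.from_matrix(np.c_[x,y,np.cross(x,y)])).as_quat();return np.r_[q[3],q[:3]]
E
python3 - <<'E'
from h import *
q=qtilt(.28)
for p in((-.09,-.036,.12),(-.08,-.036,.035),(-.085,.19,.035)): print(bot.solve_ik(W(p),q))
bot.move_linear(W((-.105,-.036,.12)),speed=.15)
bot.move_linear(W((-.09,-.036,.12)),speed=.1,rotation=q)
print(bot.move_linear(W((-.082,-.036,.035)),speed=.1,until_force=4))
bot.wait(.2);st(); snap("side_3",(220,150,420,280),4)
E
```

```text
[-0.39233079 -0.0361654  -1.01421458  0.31462558  0.03280684  1.45641695]
[-0.38842942  0.19865053 -1.11018811 -0.01628498  0.03173549  1.46017029]
[ 0.25595243  0.32526702 -0.88814026  0.11410154 -0.13999972  2.08296581]
False
t 7.11 cup [-0.0815 -0.036   0.0355] F [ 0.1 -0.3  1. ]
```

View pics/side_3.png

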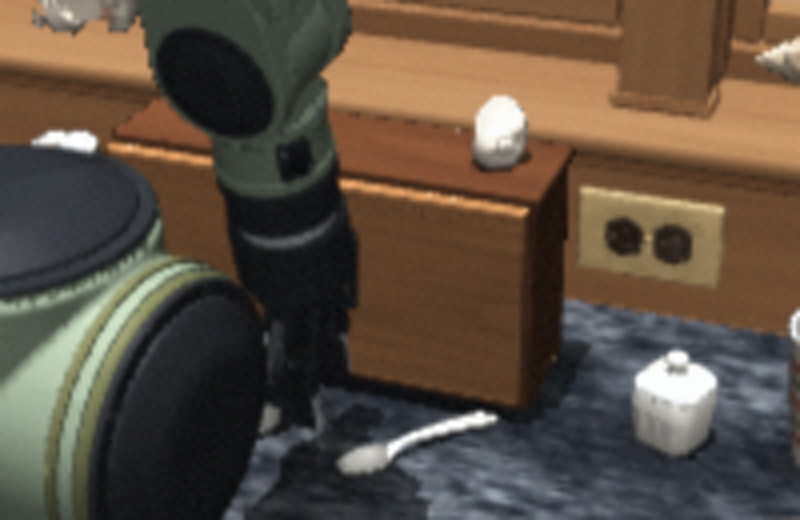

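```bash
python3 - <<'E'
from h import *
for y in(.03,.10,.15):
    print(bot.move_linear(W((-.085,y,.035)),speed=.08,until_force=15)); st()
snap("side_4",(220,150,420,280),4);snap("top_4",(200,170,360,290),5)
for c in("side","top"): print([(np.round(d["bbox"],1).tolist(),round(d["confidence"],2)) for d in bot.search_frame(c,"sugar_pot_mid")])
E
```

```text
False
t 8.13 cup [-0.085   0.0301  0.035 ] F [0.6 0.2 0.2]
False
t 9.16 cup [-0.0853  0.1002  0.0349] F [0.1 0.1 0. ]
False
t 9.93 cup [-0.0852  0.1501  0.0349] F [-0.3 -0.4  0.5]
[([378.6, 234.1, 19.0, 31.4], 0.92)]
[([372.9, 207.8, 12.6, 16.3], 0.66), ([222.4, 244.1, 15.3, 11.9], 0.47)]
```

View pics/side_4.png

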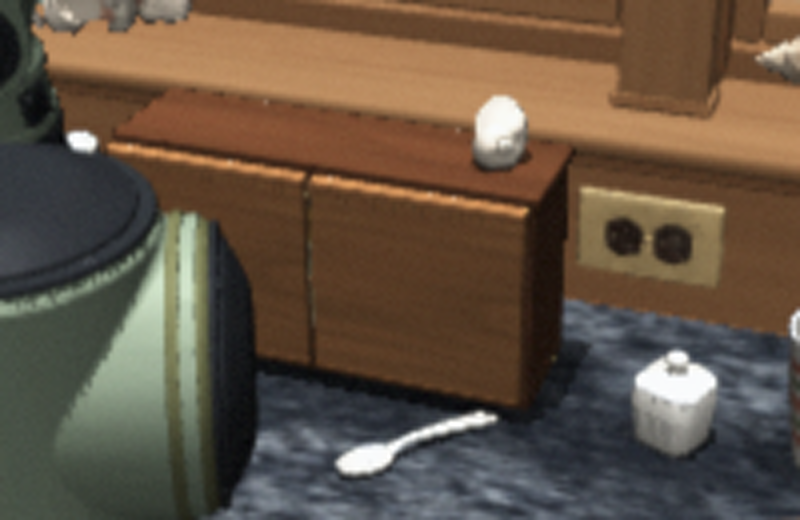

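View pics/top_4.png

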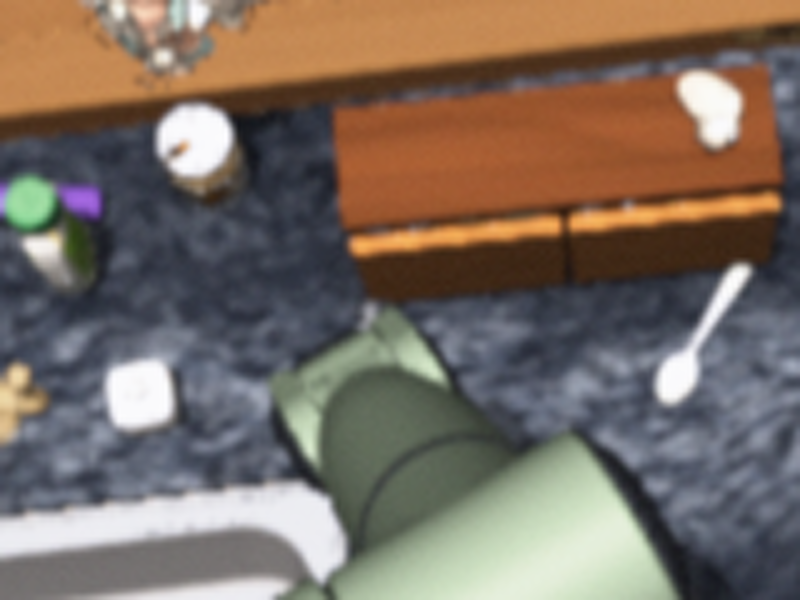

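The flaps are shut and the pot has moved off to the left, hidden under the wrist with a sliver of it at crop (370,312). I'll finish the push, back off and look.

```bash
python3 - <<'E'
from h import *
print(bot.move_linear(W((-.085,.183,.035)),speed=.06,until_force=15)); st()
bot.move_linear(W((-.085,.15,.035)),speed=.12)
bot.move_linear(W((-.12,.05,.2)),speed=.3)
bot.set_gripper(0)
bot.move_pose(W((-.13,-.06,.2)),ori(np.pi/2));st()
snap("top_5",(200,170,360,290),5)
print([(np.round(d["bbox"],1).tolist(),round(d["confidence"],2)) for d in bot.search_frame("top","sugar_pot_mid")])
E
```

```text
False
t 10.83 cup [-0.0851  0.1836  0.035 ] F [-0.4 -0.1 -0.1]
t 14.22 cup [-0.13   -0.0599  0.2   ] F [-0.  -0.2  0.9]
[([250.7, 243.2, 16.4, 15.2], 0.61), ([372.0, 208.4, 14.4, 13.4], 0.5), ([225.0, 243.3, 11.4, 12.7], 0.45)]
```

View pics/top_5.png

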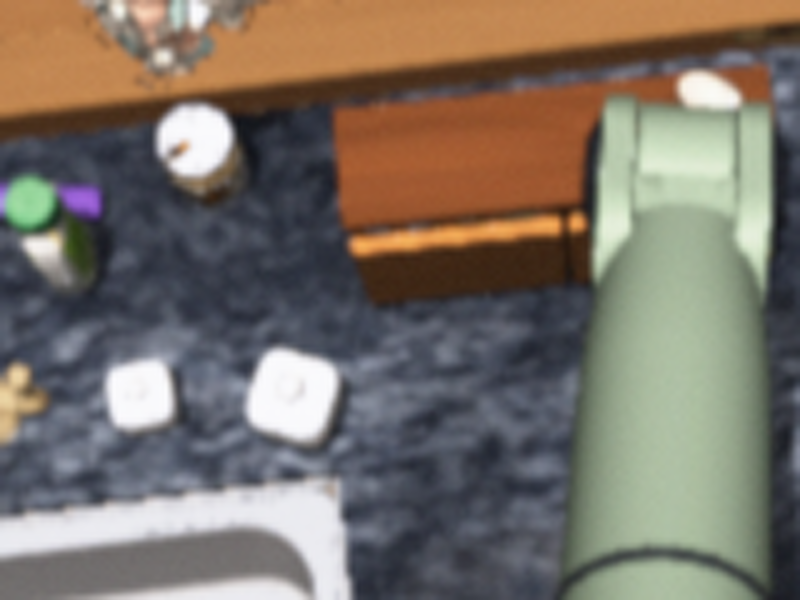

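```bash
python3 - <<'E'
from h import *
for z in (.05,.07): print(L(onz("top",(200+293/5-.5,170+396/5-.5),z)).round(4))
print(L(onz("top",(200+340/5-.5,170+385/5-.5),.05)).round(4))
E
```

```text
[-0.0913  0.2218  0.05  ]
[-0.096   0.2197  0.07  ]
[-0.0868  0.1854  0.05  ]
```

The pot is now at y≈0.221, x≈-0.093, so it is clear. Next is the press.

```bash
python3 - <<'E'
from h import *
bot.move_linear(W((-.075,.08,.2)),speed=.25)
bot.move_linear(W((-.075,.08,.139)),speed=.15)
bot.wait(.2);st()
r=bot.move_linear(W((-.012,.08,.139)),speed=.03,until_force=2.5);print(r);st()
p=L(bot.read_position())
r=bot.move_linear(W((p[0]+.007,.08,.139)),speed=.02,until_force=14);print(r);st()
bot.wait(.1);st()
bot.move_linear(W((-.13,.08,.139)),speed=.15);bot.wait(.3)
st();snap("side_6",(220,150,420,280),4);snap("top_6",(200,170,360,290),5)
E
```

```text
t 15.82 cup [-0.0742  0.08    0.14  ] F [-0.4 -0.5  0.3]
True
t 17.28 cup [-0.0278  0.0799  0.1385] F [-0.  -0.3  0.4]
True
t 17.61 cup [-0.0269  0.0797  0.1379] F [-3.5  1.   2.6]
t 17.71 cup [-0.0273  0.0797  0.1377] F [-2.4  0.7  3. ]
t 18.85 cup [-0.1295  0.08    0.1389] F [-0.2  0.6  0.1]
```

View pics/side_6.png

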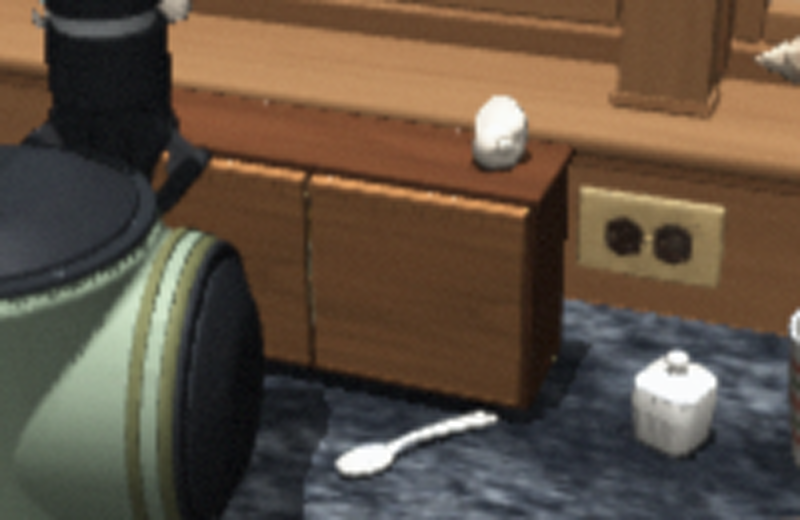

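View pics/top_6.png

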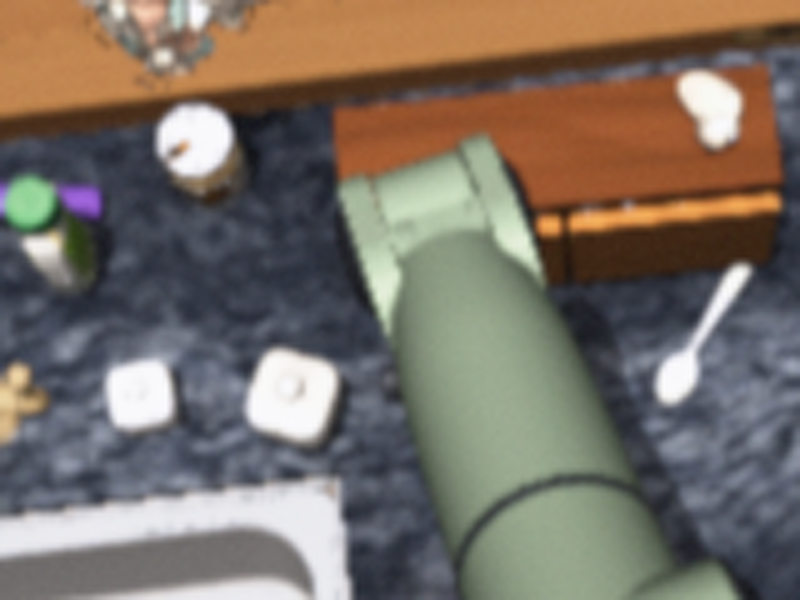

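Both flaps are still shut, and the pot at crop (293,396) hasn't moved. The press stopped early, so I'll repeat it a little higher in logged steps.

```bash
python3 - <<'E'
from h import *
bot.move_linear(W((-.06,.08,.152)),speed=.2)
bot.move_linear(W((-.034,.08,.152)),speed=.08);bot.wait(.1);st()
for x in(-.031,-.028,-.026,-.024,-.022):
    r=bot.move_linear(W((x,.08,.152)),speed=.03,until_force=25);bot.wait(.08);print(x,r,end=' ');st()
    if np.linalg.norm(bot.read_ft_force())>14: break
E
```

```text
t 20.03 cup [-0.0348  0.08    0.1518] F [ 0.5 -0.1 -0. ]
-0.031 False t 20.37 cup [-0.0311  0.08    0.152 ] F [0.1 1.  0. ]
-0.028 False t 20.7 cup [-0.0279  0.08    0.152 ] F [-0.6 -0.   0.2]
-0.026 False t 21.03 cup [-0.0269  0.08    0.1519] F [-4.5  1.1  4.1]
-0.024 False t 21.37 cup [-0.0253  0.08    0.1518] F [-5.7  1.6  4.6]
-0.022 False t 21.7 cup [-0.0247  0.0799  0.1517] F [-9.8  3.2  7.9]
```

```bash
python3 - <<'E'
from h import *
snap("top_7",(250,170,410,290),5);snap("side_7",(220,100,420,250),4)
for x in(-.020,-.018,-.016,-.014):
    r=bot.move_linear(W((x,.08,.152)),speed=.03,until_force=25);bot.wait(.15);print(x,r,end=' ');st()
    if np.linalg.norm(bot.read_ft_force())>22: break
E
```

```text
-0.02 False t 22.2 cup [-0.0221  0.0799  0.1517] F [-7.2  1.6  5.3]
-0.018 False t 22.6 cup [-0.0201  0.0799  0.1517] F [-8.2  1.9  6.3]
-0.016 False t 23.0 cup [-0.0198  0.0799  0.1516] F [-12.5   3.9  11. ]
-0.014 False t 23.4 cup [-0.0197  0.0799  0.1515] F [-16.6   4.5  15.9]
```

View pics/side_7.png

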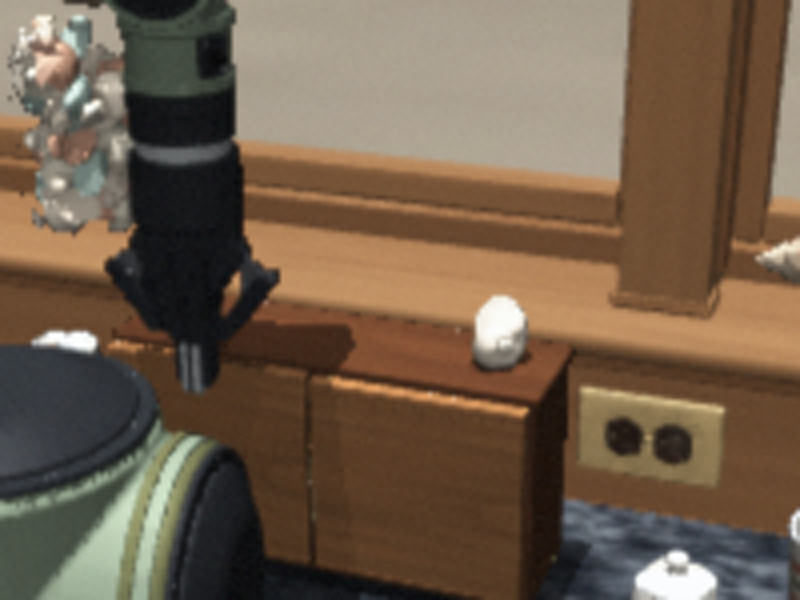

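View pics/top_7.png

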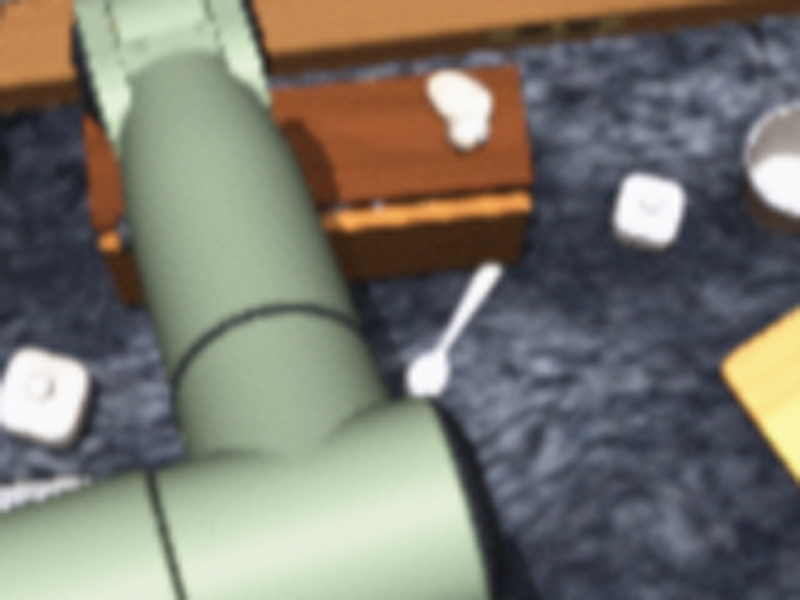

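The fingers met the hard stop after about 7.5 mm, so the catch should have let go. Retracting.

```bash
python3 - <<'E'
from h import *
bot.move_linear(W((-.12,.08,.152)),speed=.2);bot.wait(.2)
bot.move_linear(W((-.14,.04,.23)),speed=.25)
bot.move_linear(W((-.14,-.07,.23)),speed=.3);st()
snap("side_8",(220,150,420,280),4);snap("top_8",(240,170,400,290),5)
E
```

```text
t 25.31 cup [-0.1404 -0.0701  0.229 ] F [ 0.  -0.2  0.4]
```

View pics/top_8.png

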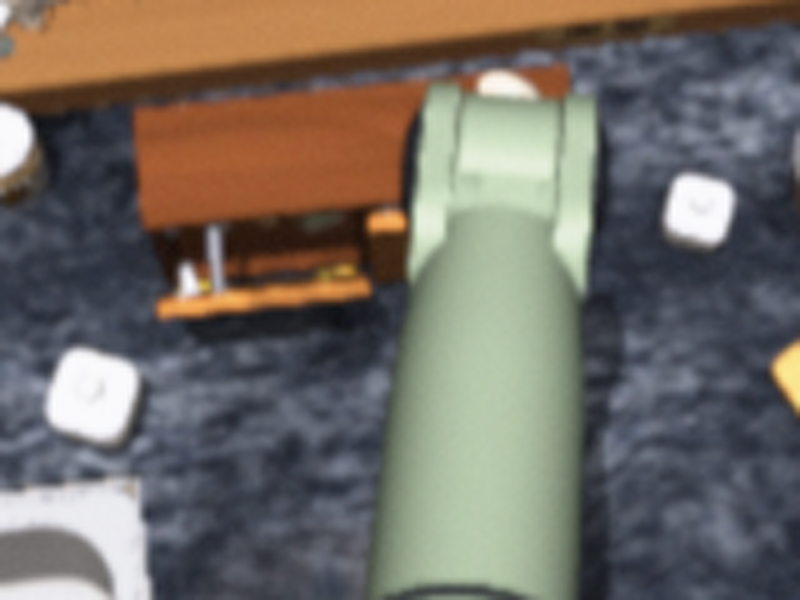

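View pics/side_8.png

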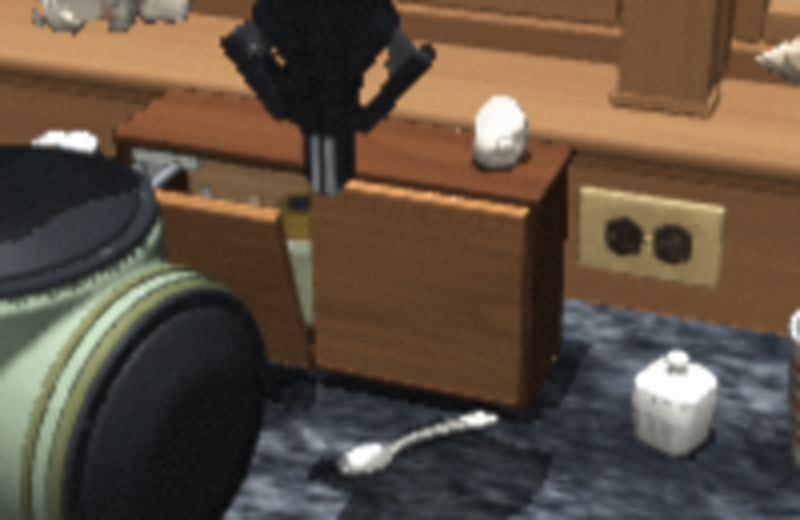

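The flap is ajar: top edge at crop (265,295), about 0.3 rad. The catch rod is at crop x≈212, in the left third. I'll go in just right of the middle and lower the flap along its arc.

```bash
python3 - <<'E'
from h import *
for px in((165,308),(265,293)): print(L(onz("top",(240+px[0]/5-.5,170+px[1]/5-.5),.161)).round(4))
bot.move_linear(W((-.026,.072,.235)),speed=.25)
print(bot.move_linear(W((-.026,.072,.14)),speed=.12,until_force=5));bot.wait(.1);st()
r,h=.127,.009
for th in np.arange(.35,.96,.15):
    f=bot.move_linear(W((-.008-r*np.sin(th)+h,.072,.014+r*np.cos(th))),speed=.08,until_force=15)
    print(round(th,2),f,end=' ');st()
    if f: break
snap("top_9",(240,170,400,290),5)
E
```

```text
[-0.0582  0.1536  0.161 ]
[-0.0552  0.0803  0.161 ]
False
t 27.32 cup [-0.0253  0.072   0.1408] F [0.4 0.8 0.7]
0.35 False t 27.7 cup [-0.0428  0.072   0.1335] F [0.5 0.2 0.3]
0.5 False t 28.09 cup [-0.0601  0.072   0.1254] F [-0.1  0.9  1.1]
0.65 False t 28.48 cup [-0.0761  0.072   0.115 ] F [-0.4 -0.5 -0.4]
0.8 False t 28.88 cup [-0.0904  0.072   0.1024] F [-0.3  0.7 -0.1]
0.95 False t 29.27 cup [-0.1026  0.0719  0.0878] F [0.6 1.  0.6]
```

View pics/top_9.png

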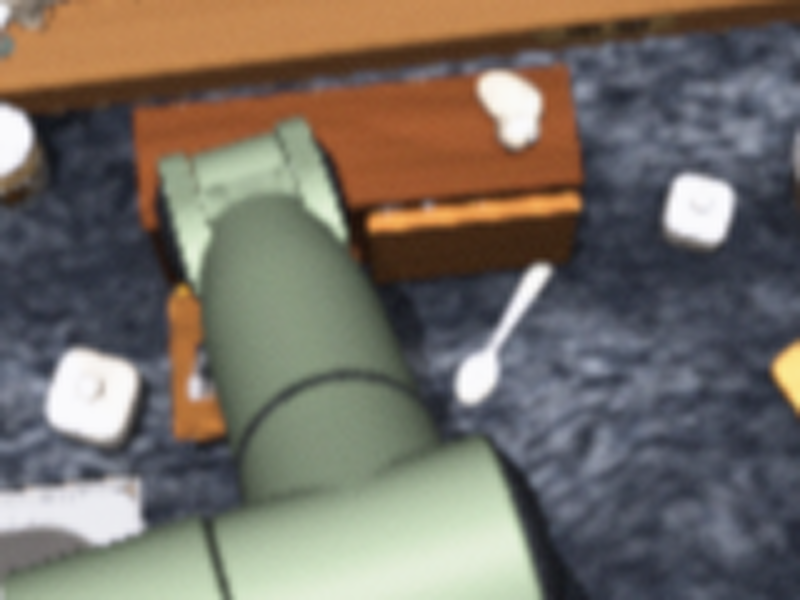

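The flap is about two thirds down and well clear of the pot. Continuing.

```bash
python3 - <<'E'
from h import *
r,h=.127,.009
for th in(1.1,1.25,1.4,1.5,1.57,1.6):
    f=bot.move_linear(W((-.008-r*np.sin(th)+h,.072,.014+r*np.cos(th))),speed=.07,until_force=10)
    print(round(th,2),f,end=' ');st()
    if f: break
p=L(bot.read_position())
bot.move_linear(W((p[0],p[1],p[2]+.06)),speed=.1)
bot.move_linear(W((-.14,.072,.25)),speed=.25)
bot.move_pose(W((-.12,-.28,.30)),ori(np.pi/2));st()
snap("side_10",(220,150,420,280),4);snap("top_10",(200,170,400,290),4)
E
```

```text
1.1 False t 29.74 cup [-0.1124  0.072   0.0716] F [ 0.4 -0.6  0.7]
1.25 False t 30.17 cup [-0.1197  0.072   0.054 ] F [-0.5  0.2 -0.6]
1.4 False t 30.59 cup [-0.1243  0.072   0.0356] F [-0.4 -1.1 -0.2]
1.5 False t 30.93 cup [-0.1259  0.0719  0.023 ] F [ 0.4 -0.4  0.5]
1.57 True t 31.13 cup [-0.1245  0.0723  0.0161] F [-4.9  0.9 25.2]
t 34.08 cup [-0.1201 -0.2791  0.2994] F [-0.3  0.4 -0.5]
```

View pics/top_10.png

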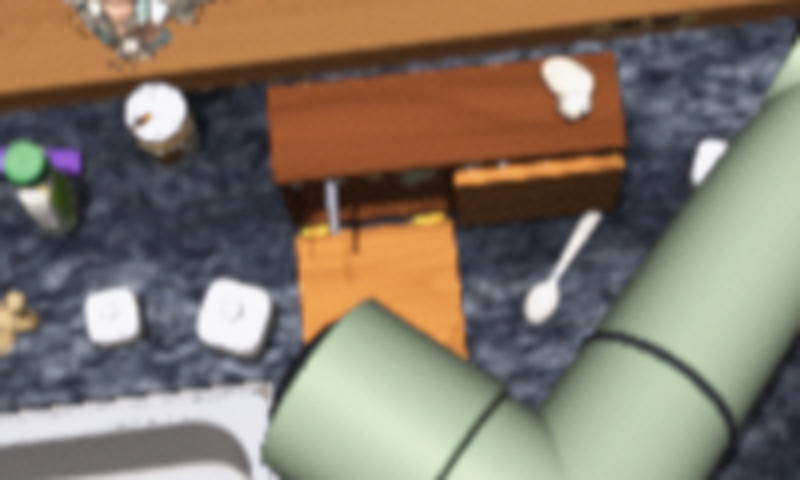

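View pics/side_10.png

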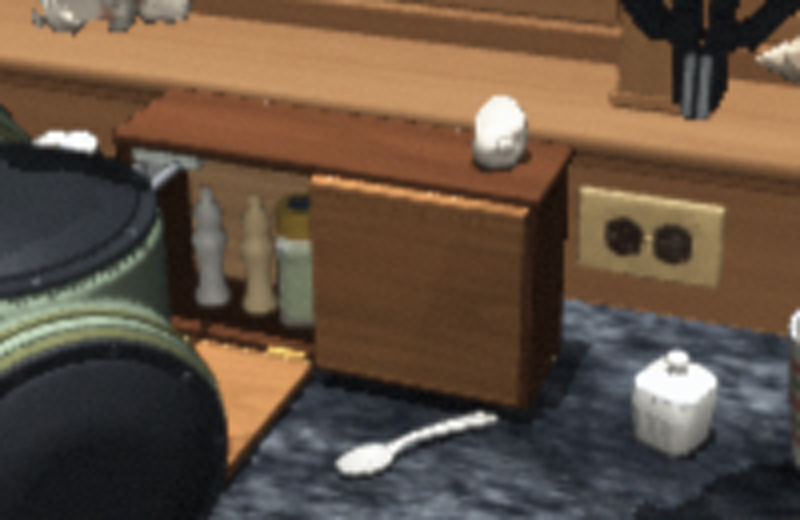

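The left flap lies flat, the right one is shut, and the pot at top pixel (258,249) is unmoved and upright. Tool force is about zero, so I'm handing in.

```bash
python3 - <<'E'
from h import *
bot.wait(.3);st();print(bot.close_job())
E
```

```text
t 34.48 cup [-0.1198 -0.2796  0.3   ] F [-1.   0.2 -0.1]
the job is handed in; nothing more can be done
None
```

The job is done and was handed in at about 34.5 s of the 67 s allowed. No verdict was reported.

- **Sugar pot:** I pushed the large sugar pot to the left with part-open fingertips, gripping and lifting nothing. It ended at about y = +0.22 m in the cupboard frame, past the 0.196 m limit. In the last picture it stands upright and has not shifted since.
- **Press:** I pressed the left flap near its top edge until it met its stop. When I took the fingers back, it sprang ajar to about 0.3 rad.
- **Lowering:** I lowered the flap from behind its top edge. The fingers stopped on firm contact near the worktop, and the last pictures show it lying flat with the mills in view.
- **Last checks:** The right flap is shut and the teaspoon has not moved visibly. The arm is clear of everything, with the tool force reading close to zero. I did not measure the mug, canister, honey jar or soap bottle, but the arm never worked near them.

Two things did not go smoothly:
- **First approach:** The gripper rubbed the cupboard front with about 5.5 N. I backed off and came in with the tool tilted instead; both flaps stayed shut.
- **First press:** It stopped on its force limit before the catch let go, so I repeated it slightly higher. That press reached about 23 N at the stop, within the limits.

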